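# Find the high spot of a pump eccentric on bench centres

### The arm

A 6-joint arm with a two-finger parallel gripper is mounted at the origin on the work surface. World frame = base frame: x ahead of the robot, y to its left, z up, the work surface at z = 0. Lengths are in m, angles in degrees, forces in N, time in s.
With the tool pointing down it reaches from about 0.3 to 0.75 m from the base axis. Payload 8.5 kg.
Tool frame: the origin (TCP) lies at the very end of the fingers, on their centre line; the grasp point (between the pads) lies 19 mm behind it; z points along the fingers, y is the direction in which the jaws open and shut (so a half turn about z gives the same grasp; the last joint's range is limited). The gripper opens to 85 mm and grips with 20 to 120 N. Pads are 22 mm wide; open, the fingers measure 114 mm over their backs; the gripper's body (76 mm by 85 mm) begins 54 mm behind the grasp point. The pads swing forward as they close: fully open they stand 13 mm farther back than shut.
Start: joints at [54.929, 21.807, 74.336, -0, 83.858, -12.336], TCP at [0.213, 0.507, 0.231] pointing down, gripper open.
Joint ranges: [-178.18, 178.18], [-50.72, 133.34], [12.68, 142.11], [-81.47, 261.47], [9.98, 163.14], [-165.26, 165.26]. Speed limits (degrees/s): [136.94, 136.94, 180, 180, 180, 180].

### API

Orientations are given as a 3x3 rotation matrix whose columns are the frame's x, y, z axes.
In Python, from rig import status, vision, env gives the robot as it stands.
- The arm moves only by the tool send_rows, never from a script. Its argument "targets" is a list of rows, each a list of 7 numbers: the shift along the tool's x, y, z in units of 50 mm (1.0 is 50 mm), then the turn, a rotation vector about the tool's x, y, z in units of 8 degrees (1.0 is 8 degrees), then the finger opening in mm, from 0 to 85.4. A call has 1 to 5 rows; each row is the pose to reach, as a shift and turn from the pose commanded when the call began, along the tool's axes at that moment; what a row does not reach only later rows make up. A row lasts 1/8 s, in which the tool goes at most 62.5 mm and 10.7 degrees, less where a joint would pass 70% of its speed; a pose out of reach is approached as far as the arm can. A call with a gripper value outside its range is refused whole. The fingers move at their own pace and stop on an object; "grip_force" is the grip in N (left out, the last holds). Time passes only in rows, so rows that repeat a pose let the fingers close. It gives the time, the measured TCP pose, the force and the opening at its end, in the units of the state.
- status.observe(): the state, without advancing time (a new reading comes with each control period).
- vision.get_image(name): name is "side" or "top"; returns (picture, depth): 480x640x3 uint8, red, green, blue; 480x640 float32, m along the optical axis (not along the pixel's ray), 0 where there is no reading.
- vision.camera_model(name): a dict with "camera_matrix" (3x3 intrinsics, pixels), "view" (4x4, takes a point from world to camera coordinates). Camera axes: x right, y down, z forward; pixel columns grow to the right and rows downward; lengths in m; the calibration is good to about 2 mm. A picture is of the moment at which its call begins. camera_model takes no time and is no camera call.
- env.close_job(): hands the job in, once; it reports no verdict.
Trained networks look in the newest picture that a camera, given by its name, has taken for a name from the list of things; names that differ only in an ending like _2 or _b are one class to them, and where a whole thing is asked for, a point or a joint stands for the part that bears it (a point fixed in the world has none). Each returns a list of dicts, best first, with "p" (0 to 1); they miss things now and then, are a little off and sometimes report something else, mostly with a low value. They report only what shows in the picture. A call takes as long as a camera call.
- vision.masks_of(camera, label): "pixels" (480x640 bool, what is visible of it) and "extent" ([left, top, right, bottom] in pixels, round what is visible of it).
The state is a dict: "time_s": time; "q": joint angles; "qvel": joint speeds; "joint_efforts": joint torques, N m; "position": TCP position; "tool_rot": TCP orientation; "ft_force": force on the tool from outside, world axes, zero at the start; "wrist_torque": the same for the moment, N m; "grip_width": finger opening in m.
Only numpy, scipy, OpenCV 4.12 (cv2) and the standard library are available. Lean on these libraries where they do the work, as an engineer would, in place of code of your own. Each camera call takes 0.05 s, during which the arm holds its last target.

### The job

The off-centre drum of a small pump stands between the bench centres. Slide the dial gauge up by its knob until its sprung plunger is pressed in part-way, so that it keeps touching the drum all the way round without ever being driven to its stop; then turn the drum with the crank, past its low spot, without straining the crank's sprung handle in or out, and leave it standing with its high spot against the plunger, where it pushes the plunger in farthest. Leave the other things on the bench alone.

Things in the scene. Friction and masses are not known exactly. Their poses are not given: they have to be found in the camera images.
- centres: Grey bench-centres fixture, fixed. Origin: on the bench under the drum's middle. y along the shaft from crank end (-y) to tailstock (+y); x from the shaft to the gauge; z up. Foot plate 90 (x) by 200 mm (y). Head and tail stocks, 50 mm in x, reach 113 mm above the bench and end at y = -84 and +100 mm. Gauge rail along +x, x = 72 to 248 mm, top at 52 mm.
- axis_mid (a point): Point on the shaft's axis in the drum's middle, 95 mm above the bench. The drum is a plain aluminium disc 50 mm in diameter, 36 mm long, 4 mm off the axis: its surface facing the gauge is 21 mm (low spot) to 29 mm (high spot) from the axis. It turns with the crank, but is clamped to it at an unknown angle, different each time: the plunger tells where the high spot is.
- crank_handle (a point): Holding point on the crank handle: a black round sleeve, 13 mm in diameter, free to spin on its pin, parallel to the shaft, 32 mm from its axis, fixture y = -112 to -174 mm; this point at y = -143. It goes round the axis in the fixture's x-z plane, either way, endlessly, free from above at any angle; starts anywhere; 2 to 4 N turn it and it stays where left. Crank arm: 16 mm wide, y = -94 to -110 mm.
- handle (a joint): Strain of the crank handle, m: the handle sits on a sprung slide in the crank arm and gives along the arm only: 0 at rest, plus away from the shaft, 4 N per mm, stops at 4 mm. It must stay within 2.5 mm (10 N) either way: push or pull along the handle's circle, not across it.
- gauge_knob (a point): Centre of the gauge knob: upright black cylinder, 16 mm in diameter, 30 mm high, this point 140 mm above the bench, on a 10 mm stem. It stands on the gauge carriage, which slides only along the fixture's x, stiffly (6 N; up to 10 N against the plunger), and stays where left. The dial (76 mm across, facing up, 117 mm above the bench) has its centre 50 mm from the knob, on the shaft's side.
- plunger_foot (a point): Middle of the drum-side face of the plunger's flat square steel foot (18 mm), 95 mm above the bench, level with the shaft's axis. 108 mm from the gauge knob's axis along the fixture's x with the plunger out, nearer as it is pressed in. At the start clear of the drum.
- carriage (a joint): Gauge carriage position, m: grows as the gauge is slid towards the shaft, range 0 to 0.075, starts at 0.010 to 0.025. With the plunger fully out the foot is 75 mm minus this value from the shaft's axis.
- plunger (a joint): How far the sprung plunger is pressed in, m: 0 out, 0.016 at its stop (0.0155 counts as driven to the stop). Spring 1.4 N at 0 to 3.6 N at the stop. One turn of the drum swings it by 8 mm. Distance of foot from shaft axis = 0.075 - carriage + plunger.
- pointer (a joint): Dial pointer (black, 36 mm bar, long end 28 mm from its pivot) on the gauge's white face, worked by the plunger: rad, 0 with the plunger out, 0.25 rad per mm pressed in, clockwise seen from above; one turn of the drum swings it through 2 rad. At 0 its long end points along the fixture's +y.
- board: Bystander: green circuit board 150 x 62 mm with components up to 33 mm high, lying loose. Origin centre of underside.
- driver: Bystander: screwdriver with a blue handle, lying loose.
- heatsink: Bystander: dark finned heatsink 45 x 40 x 30 mm, loose. Origin centre of underside.
- pot: Bystander: small clear pot with a white cap, 48 mm in diameter and 55 mm high, standing. Origin centre of underside.

How it is judged (in metres and radians):
On the way:
1. the drum is at its low spot with the plunger still touching it, pressed in (x of plunger_foot in the frame of centres below 0.0216 m and value of joint plunger above 0.0006 m), for 0.1 s.
At the end, for the whole second after the job is handed in: The drum stands still with its high spot against the gauge's plunger: the foot is 29 mm from the shaft's axis, no more than 0.3 mm short of it (within about 22 degrees of the high spot), and the plunger is pressed in 7 to 15.5 mm (x of plunger_foot in the frame of centres between 0.0287 and 0.03 m and value of joint plunger between 0.007 and 0.0155 m and velocity of joint plunger between -0.002 and 0.002 m/s); the robot touches nothing.
It fails at once if the plunger is driven to its stop (15.5 mm or more) (value of joint plunger above 0.0155 m).
It fails at once if the crank's sprung handle is strained by more than 2.5 mm in or out (10 N) (value of joint handle above 0.0025 m or value of joint handle below -0.0025 m).
It fails at once if the board, screwdriver, heatsink or pot is moved by more than 15 mm (distance of any of board, driver, heatsink, pot from where it was at the start of the episode above 0.015 m).
It also fails if it takes over 67 s, if anything falls off the work surface, if the arm or the gripper's body presses on something with over 40 N, if the wrist force passes 120 N, or if a joint passes its speed limit or range.

## Working session

There is one attempt and no reset: what is moved stays moved. The work goes in short steps, Python scripts to look and compute and a tool call to move; the robot and the scene stay as the last step left them, time stands still between calls to the robot, and variables do not carry over. Pictures are saved under pics/ and viewed, and the job is handed in when it is done.

Besides the shell and the picture viewer there is one more tool, called after "Emit:" as name(argument=value, ...), one argument or row to a line, values as JSON. send_rows: Moves the arm, as the interface text tells. Its arguments: {"type":"object","properties":{"targets":{"type":"array","items":{"type":"array","items":{"type":"number"}}},"grip_force":{"type":"number"}},"required":["targets"]}

```bash
ls; mkdir -p pics; cat > h.py <<'E'
import numpy as np, cv2
from rig import status, vision, env
def cam(n):
    m=vision.camera_model(n); return np.array(m['camera_matrix']),np.array(m['view'])
def snap(n,fn=None):
    im,d=vision.get_image(n)
    if fn: cv2.imwrite('pics/'+fn,cv2.cvtColor(im,cv2.COLOR_RGB2BGR))
    return im,d
def cloud(n,d):
    K,V=cam(n); v,u=np.mgrid[:480,:640]
    P=np.stack([(u-K[0,2])/K[0,0]*d,(v-K[1,2])/K[1,1]*d,d],-1)
    T=np.linalg.inv(V); W=P@T[:3,:3].T+T[:3,3]; W[d<=0]=np.nan; return W
def proj(n,p):
    K,V=cam(n); c=V[:3,:3]@np.asarray(p)+V[:3,3]; q=K@c; return q[:2]/q[2]
E
python3 - <<'E'
from h import *
for n in ('top','side'):
    im,d=snap(n,n+'0.png'); W=cloud(n,d); np.save(n+'0.npy',W)
    K,V=cam(n); T=np.linalg.inv(V); print(n,K[0,0],T[:3,3],T[:3,2])
    for l in ('centres','crank_handle','gauge_knob','plunger_foot','pointer','board','driver','heatsink','pot'):
        r=vision.masks_of(n,l)
        for x in r[:2]:
            m=x['pixels']; print(l,round(x['p'],2),x['extent'],np.round(np.nanmedian(W[m],0),4))
print(status.observe())
E
```

```text
pics
top 557.8263314384315 [0.4592463  0.01177834 1.12352904] [ 0.06387459  0.0157075  -0.99783431]
centres 0.74 [273.9, 132.8, 428.5, 292.4] [0.5164 0.0088 0.0593]
crank_handle 0.53 [393.8, 237.2, 428.1, 247.5] [ 0.5219 -0.1501  0.0687]
gauge_knob 0.57 [308.0, 163.9, 345.1, 228.6] [0.6061 0.0142 0.1151]
pointer 0.3 [395.1, 236.4, 429.3, 247.0] [ 0.5219 -0.151   0.0686]
board 0.84 [466.4, 163.2, 518.8, 244.4] [ 0.6021 -0.3247  0.0045]
driver 0.77 [464.8, 253.4, 541.5, 334.1] [ 0.3948 -0.3591  0.0222]
heatsink 0.57 [170.4, 278.2, 195.4, 308.4] [0.4221 0.2969 0.0227]
pot 0.92 [147.3, 204.9, 176.6, 234.9] [0.5635 0.3311 0.0549]
side 623.3869101156695 [ 0.12458039 -0.8372549   0.6861155 ] [ 0.36767827  0.75809589 -0.53861239]
centres 0.74 [250.0, 182.4, 410.1, 319.9] [ 0.5058 -0.0093  0.0521]
crank_handle 0.82 [339.3, 274.4, 371.4, 306.4] [ 0.5202 -0.1456  0.0653]
board 0.75 [400.9, 349.2, 511.5, 399.6] [ 0.5993 -0.3316  0.0024]
driver 0.7 [319.5, 369.4, 383.3, 479.8] [ 0.3893 -0.3738  0.0205]
driver 0.4 [338.1, 275.6, 373.8, 306.3] [ 0.5199 -0.1484  0.0652]
heatsink 0.61 [203.1, 194.1, 
[... 183 characters left out ...]
91514e-04,
        8.38579689e+01, -1.23366869e+01]), 'qvel': array([-0.06653655,  0.00171183, -0.00947838, -0.00664557,  0.11249321,
       -0.01314638]), 'joint_efforts': array([-4.88916248e-04, -4.48324013e+01, -2.31463784e+01, -1.54534328e-04,
        5.14421190e-04, -3.02852314e-06]), 'position': array([0.21255551, 0.5072493 , 0.23132834]), 'tool_rot': array([[-9.22301478e-01,  3.86471194e-01, -7.13611592e-06],
       [ 3.86471194e-01,  9.22301478e-01,  1.33855762e-05],
       [ 1.17547899e-05,  9.58763348e-06, -1.00000000e+00]]), 'ft_force': array([-0.67339429, -0.10783467,  0.7033115 ]), 'wrist_torque': array([-0.00372554,  0.02843345,  0.01033099]), 'grip_width': 0.08592267779328114}
```

View pics.

```bash
python3 - <<'E'
import cv2
a=cv2.imread('pics/top0.png')[120:310,260:440]; cv2.imwrite('pics/topc.png',cv2.resize(a,None,fx=3.1,fy=3.1,interpolation=cv2.INTER_CUBIC))
a=cv2.imread('pics/side0.png')[170:330,240:420]; cv2.imwrite('pics/sidec.png',cv2.resize(a,None,fx=3.5,fy=3.5,interpolation=cv2.INTER_CUBIC))
E
```

```text
(no output)
```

View pics/topc.png

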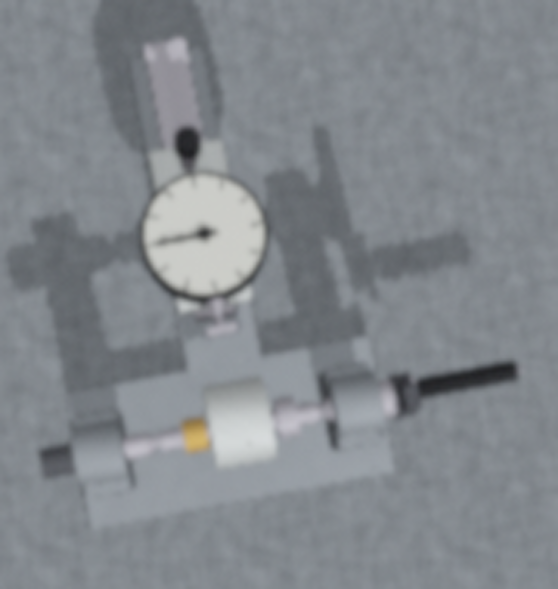

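View pics/sidec.png

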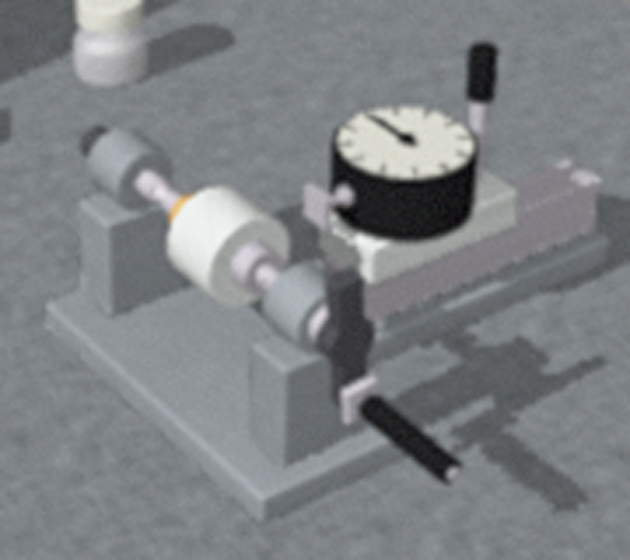

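View pics/top0.png

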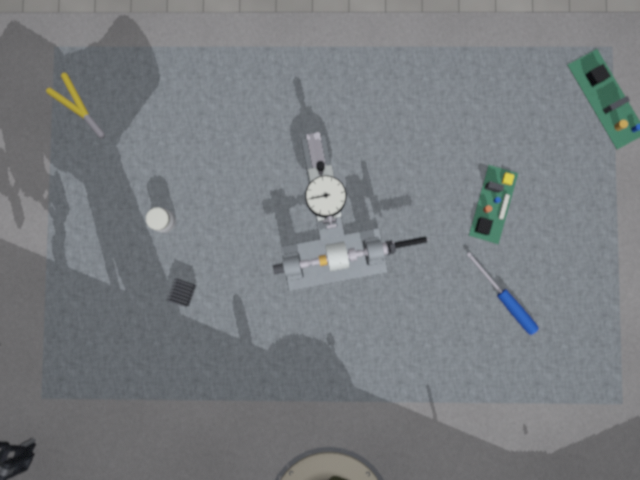

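```bash
python3 - <<'E'
from h import *
W=np.load('top0.npy'); im=cv2.cvtColor(cv2.imread('pics/top0.png'),cv2.COLOR_BGR2RGB).astype(int)
reg=np.zeros((480,640),bool); reg[120:310,260:440]=1
Z=W[...,2]
for lo,hi,n in ((.005,.02,'plate'),(.1,.125,'')):
    m=reg&(Z>lo)&(Z<hi)
    print(n,m.sum(), np.nanmedian(Z[m]))
hist,e=np.histogram(Z[reg&np.isfinite(Z)],bins=np.arange(0,.17,.004)); print([(round(a,3),h) for a,h in zip(e,hist)])
# dial
m=reg&(Z>.108)&(Z<.124)&(im.min(-1)>150); n,l,s,c=cv2.connectedComponentsWithStats(m.astype(np.uint8)); i=1+np.argmax(s[1:,4]); 
mm=(l==i); u,v=s[i,0]+s[i,2]/2-.5,s[i,1]+s[i,3]/2-.5; print('dial px',u,v,s[i])
K,V=cam('top');T=np.linalg.inv(V)
def ray(u,v,z):
    d=T[:3,:3]@np.array([(u-K[0,2])/K[0,0],(v-K[1,2])/K[1,1],1]); return T[:3,3]+d*(z-T[2,3])/d[2]
cnt=max(cv2.findContours(mm.astype(np.uint8),0,1)[0],key=len); el=cv2.fitEllipse(cnt); print(el)
D=ray(*el[0],.117); print('dial',D, np.nanmedian(Z[mm]))
k=reg&(Z>.128)&(Z<.17); print('knob',k.sum(),np.nanmean(W[k],0), Z[k].max()); vv,uu=np.where(k);print(uu.min(),uu.max(),vv.min(),vv.max())
# handle
b=reg&(im.max(-1)<60)&(np.arange(640)[None]>388); hh=b&(Z>.02); P=W[hh]; print('handle',hh.sum(),P.mean(0),P.min(0),P.max(0))
c=P.mean(0); u_,s_,vt=np.linalg.svd(P-c); print('dir',vt[0],np.degrees(np.arctan2(vt[0][0],-vt[0][1])) )
Ws=np.load('side0.npy')
E
```

```text
plate 3703 0.0169301006094571
 2970 0.11360909261558083
[(np.float64(0.0), np.int64(16471)), (np.float64(0.004), np.int64(2899)), (np.float64(0.008), np.int64(29)), (np.float64(0.012), np.int64(319)), (np.float64(0.016), np.int64(2209)), (np.float64(0.02), np.int64(877)), (np.float64(0.024), np.int64(32)), (np.float64(0.028), np.int64(6)), (np.float64(0.032), np.int64(8)), (np.float64(0.036), np.int64(9)), (np.float64(0.04), np.int64(9)), (np.float64(0.044), np.int64(11)), (np.float64(0.048), np.int64(141)), (np.float64(0.052), np.int64(269)), (np.float64(0.056), np.int64(33)), (np.float64(0.06), np.int64(18)), (np.float64(0.064), np.int64(87)), (np.float64(0.068), np.int64(137)), (np.float64(0.072), np.int64(169)), (np.float64(0.076), np.int64(261)), (np.float64(0.08), np.int64(61)), (np.float64(0.084), np.int64(5)), (np.float64(0.088), np.int64(14)), (np.float64(0.092), np.int64(37)), (np.float64(0.096), np.int64(197)), (np.float64(0.1), np.int64(370)), (np.float64(0.104), np.int64(354)), (np.float64(0.108), np.int64(399)), (np.float64(0.112), np.int64(1135)), (np.float64(0.116), n
[... 204 characters left out ...]
), np.int64(3)), (np.float64(0.144), np.int64(5)), (np.float64(0.148), np.int64(5)), (np.float64(0.152), np.int64(49)), (np.float64(0.156), np.int64(13)), (np.float64(0.16), np.int64(0)), (np.float64(0.164), np.int64(0))]
dial px 325.5 195.0 [ 307  176   38   39 1112]
((325.3828430175781, 195.09083557128906), (37.36565399169922, 37.703819274902344), 149.66419982910156)
dial [0.60379405 0.01179726 0.117     ] 0.11552985559905304
knob 129 [ 0.60161429 -0.02267265  0.14457443] 0.15873954540859492
316 395 161 252
handle 129 [ 0.52212736 -0.14674918  0.07043404] [ 0.51292809 -0.17671884  0.06464508] [ 0.52987067 -0.10205539  0.12812932]
dir [-0.18935143  0.96307883  0.19137713] -168.8769223894074
```

```bash
cat >> h.py <<'E'
def ray(n,u,v,z):
    K,V=cam(n); T=np.linalg.inv(V)
    d=T[:3,:3]@np.array([(u-K[0,2])/K[0,0],(v-K[1,2])/K[1,1],1]); return T[:3,3]+d*(z-T[2,3])/d[2]
E
python3 - <<'E'
from h import *
W=np.load('top0.npy'); Z=W[...,2]; im=cv2.cvtColor(cv2.imread('pics/top0.png'),cv2.COLOR_BGR2RGB).astype(int)
def t(u,v,z): return ray('top',260+u/3.1,120+v/3.1,z)
a,b=t(95,527,.018),t(393,470,.018); d=a-b; print('plate edge',a,b,np.linalg.norm(d),np.degrees(np.arctan2(-d[0],d[1])))
b=(im.max(-1)<60); b[:,:396]=0; b[:,432:]=0; b[:230]=0; b[255:]=0
vv,uu=np.where(b&(Z>.04)); print(len(uu),np.median(Z[vv,uu]))
P=np.array([ray('top',u,v,.069)[:2] for u,v in zip(uu,vv)]); vx,vy,x,y=cv2.fitLine(P.astype(np.float32),cv2.DIST_HUBER,0,.001,.001).ravel(); print(vx,vy,np.degrees(np.arctan2(-vx*np.sign(vy),abs(vy))),x,y,P.min(0),P.max(0))
# drum: white pixels
m=np.zeros_like(b); m[235:275,325:352]=1; m&=(im.min(-1)>140)&(Z>.08)
c=max(cv2.findContours(m.astype(np.uint8),0,1)[0],key=len); r=cv2.minAreaRect(c); print('drum px',r, W[m].mean(0),Z[m].max()); 
for bx in cv2.boxPoints(r): print(ray('top',*bx,.095))
# fit plate rectangle
m=np.zeros_like(b); m[225:300,270:400]=1; m&=(Z>.012)&(Z<.024)
Q=W[m][:,:2]; print('plate z',np.median(Z[m]))
E
```

```text
plate edge [0.42890513 0.07957559 0.018     ] [ 0.46621494 -0.11011767  0.018     ] 0.1933275851054849 11.127185159589164
123 0.06926803455121688
0.2023623 -0.97931075 11.675134 0.52241063 -0.14850512 [ 0.51428793 -0.17673223] [ 0.52968043 -0.12200925]
drum px ((339.16217041015625, 256.97296142578125), (24.988645553588867, 25.31744384765625), 80.53767395019531) [ 0.49129655 -0.0114304   0.11214921] 0.12250638177436501
[0.5109559  0.01276753 0.095     ]
[ 0.51886603 -0.0332761   0.095     ]
[ 0.47347377 -0.04090862  0.095     ]
[0.46557726 0.00499832 0.095     ]
plate z 0.018682542995384188
```

```bash
cat >> h.py <<'E'
def fix(o,yaw,p):
    a=np.radians(yaw); R=np.array([[np.cos(a),-np.sin(a),0],[np.sin(a),np.cos(a),0],[0,0,1]]); return R@np.asarray(p,float)+np.array([o[0],o[1],0])
def overlay(o,yaw,c,phi,tag,base='0'):
    for n,(x0,y0,x1,y1) in (('top',(260,120,440,310)),('side',(240,170,420,330))):
        s=4 if n=='top' else 4
        im=cv2.imread(f'pics/{n}{base}.png')[y0:y1,x0:x1]; im=cv2.resize(im,None,fx=s,fy=s,interpolation=cv2.INTER_CUBIC)
        def ln(pts,col=(0,0,255)):
            q=[((proj(n,fix(o,yaw,p))-[x0,y0]+.5)*s).astype(int) for p in pts]; cv2.polylines(im,[np.array(q)],False,col,1)
        ln([(-.045,-.1,.018),(.045,-.1,.018),(.045,.1,.018),(-.045,.1,.018),(-.045,-.1,.018)])
        ln([(0,-.174,.095),(0,.1,.095)],(255,0,0))
        h=(.032*np.cos(phi),.095+.032*np.sin(phi)); ln([(h[0],-.112,h[1]),(h[0],-.174,h[1])],(0,255,255))
        t=np.linspace(0,2*np.pi,40); ln([(.133-c+.038*np.cos(a),.038*np.sin(a),.117) for a in t],(0,255,0))
        ln([(.183-c+.008*np.cos(a),.008*np.sin(a),.155) for a in t],(0,255,0))
        ln([(.183-c,0,.125),(.183-c,0,.155)],(0,255,0))
        ln([(.075-c,-.009,.104),(.075-c,.009,.104),(.075-c,.009,.086),(.075-c,-.009,.086),(.075-c,-.009,.104)],(255,0,255))
        for yy in (-.018,.018): ln([(.025*np.cos(a),yy,.095+.025*np.sin(a)) for a in t],(255,255,0))
        ln([(.072,0,.052),(.248,0,.052)],(0,128,255))
        cv2.imwrite(f'pics/ov_{n}_{tag}.png',im)
E
python3 - <<'E'
from h import *
overlay((.4915,-.0095),11.3,.0185,-np.pi/4,'a')
E
```

```text
(no output)
```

View pics/ov_top_a.png

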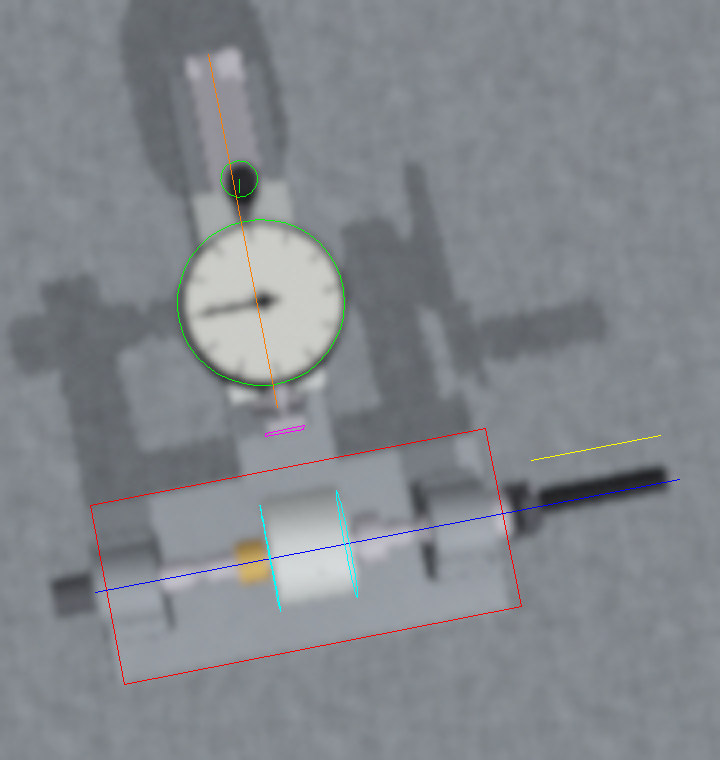

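View pics/ov_side_a.png

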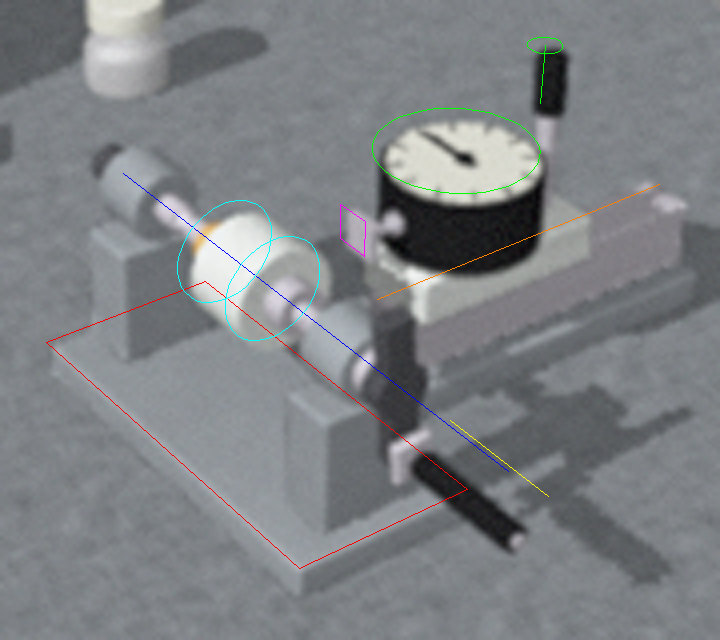

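```bash
python3 - <<'E'
from h import *
for n,reg in (('top',(300,150,340,185)),('side',(360,170,395,215))):
    W=np.load(n+'0.npy'); Z=W[...,2]; im=cv2.imread(f'pics/{n}0.png').astype(int)
    m=np.zeros((480,640),bool); m[reg[1]:reg[3],reg[0]:reg[2]]=1
    k=m&(Z>.150); print(n,k.sum(),W[k].mean(0),W[k].min(0),W[k].max(0))
    k=m&(Z>.125)&(im.max(-1)<70); vv,uu=np.where(k); print('dark',k.sum(),W[k].mean(0),uu.min(),uu.max(),vv.min(),vv.max())
    # bench z
    for r in ((200,380,260,400),(420,300,450,330),(100,200,140,260)):
        print('bench',np.nanmedian(Z[r[1]:r[3],r[0]:r[2]]))
p=fix((.4915,-.0095),11.3,(.1645,0,.155)); print(p)
E
```

```text
top 66 [0.6516748  0.02122004 0.15457924] [0.64454239 0.01445137 0.15038137] [0.65891021 0.02853514 0.15873955]
dark 53 [0.64998977 0.02148552 0.15354975] 317 323 162 170
bench 0.0016013545920503525
bench 0.001158868297219895
bench 0.001951004417731772
side 28 [0.65300142 0.01650158 0.15158129] [0.64631375 0.00912222 0.15024495] [0.66039663 0.02453798 0.15366294]
dark 114 [0.65154657 0.01301529 0.14110218] 374 381 183 198
bench -0.0014277596136534898
bench -0.001542273640712577
bench -0.0022095581084831117
[0.65281111 0.02273314 0.155     ]
```

Emit:
send_rows(
  targets=[
    [-11.87,-5.58,0,0,0,-4.25,50],
    [-11.87,-5.58,0,0,0,-4.25,50],
    [-11.87,-5.58,0,0,0,-4.25,50],
    [-11.87,-5.58,0,0,0,-4.25,50],
    [-11.87,-5.58,0,0,0,-4.25,50],
  ],
  grip_force=20,
)

```text
time_s: 1.62
position: [0.4097, 0.2898, 0.2316]
tool_rot: [[-0.98, -0.197, 0.001], [-0.197, 0.98, 0.0], [-0.001, 0.0, -1.0]]
ft_force: [0.7, 1.4, -0.1]
grip_width: 0.0503
```

Emit:
send_rows(
  targets=[
    [-3.517,-5.905,0,0,0,0,50],
    [-3.517,-5.905,0,0,0,0,50],
    [-3.517,-5.905,0,0,0,0,50],
    [-3.517,-5.905,0,0,0,0,50],
    [-3.517,-5.905,0,0,0,0,50],
  ],
)

```text
time_s: 2.25
position: [0.6191, 0.0575, 0.2314]
tool_rot: [[-0.981, -0.195, 0.0], [-0.195, 0.981, 0.0], [-0.0, 0.0, -1.0]]
ft_force: [1.3, 1.0, 0.5]
grip_width: 0.0501
```

Emit:
send_rows(
  targets=[
    [0,0,0,0,0,0,50],
  ],
)

```text
time_s: 2.38
position: [0.6198, 0.0557, 0.23]
tool_rot: [[-0.982, -0.191, -0.001], [-0.191, 0.982, -0.0], [0.001, -0.0, -1.0]]
ft_force: [-1.0, 1.6, 0.4]
grip_width: 0.05
```

Emit:
send_rows(
  targets=[
    [-0.496,-0.815,0,0,0,0,50],
    [-0.496,-0.815,1.0,0,0,0,50],
    [-0.496,-0.815,1.0,0,0,0,50],
    [-0.496,-0.815,1.0,0,0,0,50],
  ],
)

```text
time_s: 2.88
position: [0.6504, 0.0249, 0.1833]
tool_rot: [[-0.981, -0.196, 0.002], [-0.196, 0.981, -0.0], [-0.002, -0.001, -1.0]]
ft_force: [-0.1, -0.1, 0.5]
grip_width: 0.0501
```

```bash
python3 - <<'E'
from h import *
im,_=snap('side'); cv2.imwrite('pics/s1.png',cv2.resize(cv2.cvtColor(im,4)[60:260,300:480],None,fx=3,fy=3,interpolation=2))
im,_=snap('top'); cv2.imwrite('pics/t1.png',cv2.resize(cv2.cvtColor(im,4)[80:260,250:420],None,fx=3,fy=3,interpolation=2))
E
```

```text
(no output)
```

View pics/s1.png

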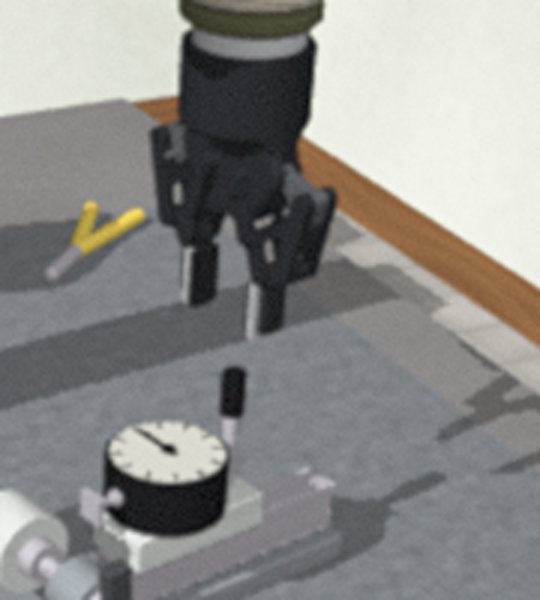

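View pics/t1.png

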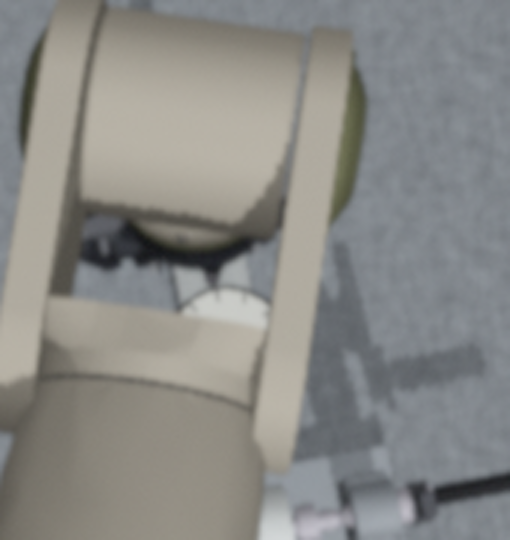

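```bash
python3 - <<'E'
from h import *
s=status.observe(); print(s['time_s'],s['position'],s['ft_force'],s['tool_rot'].round(3))
E
```

```text
2.975 [0.65067388 0.02473853 0.18379574] [ 0.22829253 -0.10737667  0.56700674] [[-0.981 -0.196  0.004]
 [-0.196  0.981 -0.   ]
 [-0.003 -0.001 -1.   ]]
```

Emit:
send_rows(
  targets=[
    [0,-0.08,0.55,0,0,0,50],
    [0,-0.08,1.1,0,0,0,50],
    [0,-0.08,1.1,0,0,0,50],
  ],
)

```text
time_s: 3.35
position: [0.6505, 0.0206, 0.1261]
tool_rot: [[-0.981, -0.196, -0.002], [-0.196, 0.981, 0.0], [0.002, 0.001, -1.0]]
ft_force: [-0.3, -0.5, 0.4]
grip_width: 0.0501
```

```bash
python3 - <<'E'
from h import *
im,_=snap('side'); cv2.imwrite('pics/s2.png',cv2.resize(cv2.cvtColor(im,4)[100:260,300:480],None,fx=3,fy=3,interpolation=2))
E
```

```text
(no output)
```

View pics/s2.png

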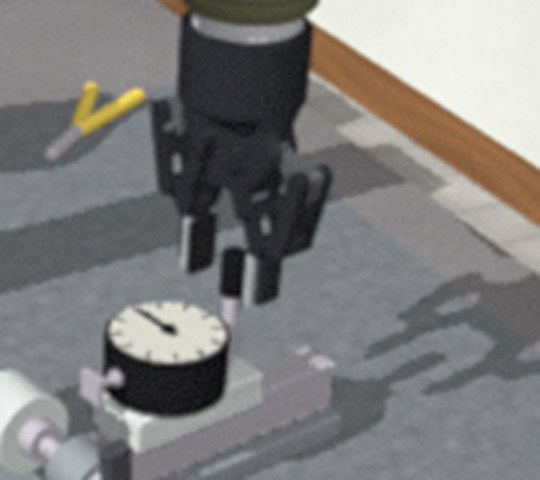

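Emit:
send_rows(
  targets=[
    [0,0,-0.06,0,0,0,10],
    [0,0,-0.06,0,0,0,10],
    [0,0,-0.06,0,0,0,10],
    [0,0,-0.06,0,0,0,10],
  ],
  grip_force=30,
)

```text
time_s: 3.9
position: [0.6519, 0.0194, 0.1315]
tool_rot: [[-0.981, -0.195, 0.004], [-0.195, 0.981, -0.002], [-0.003, -0.002, -1.0]]
ft_force: [-1.0, -3.0, 6.2]
grip_width: 0.0146
```

Emit:
send_rows(
  targets=[
    [0.1,0,0,0,0,0,10],
    [0.2,0,0,0,0,0,10],
    [0.3,0,0,0,0,0,10],
    [0.4,0,0,0,0,0,10],
    [0.4,0,0,0,0,0,10],
  ],
)

```text
time_s: 4.53
position: [0.6329, 0.0157, 0.1315]
tool_rot: [[-0.981, -0.195, 0.006], [-0.195, 0.981, -0.001], [-0.005, -0.003, -1.0]]
ft_force: [2.8, -2.0, 5.6]
grip_width: 0.0147
```

```bash
python3 - <<'E'
from h import *
im,_=snap('side'); cv2.imwrite('pics/s3.png',cv2.resize(cv2.cvtColor(im,4)[100:280,270:450],None,fx=3,fy=3,interpolation=2)); print(status.observe()['ft_force'])
E
```

```text
[ 3.68072785 -3.19371799  7.14867934]
```

View pics/s3.png

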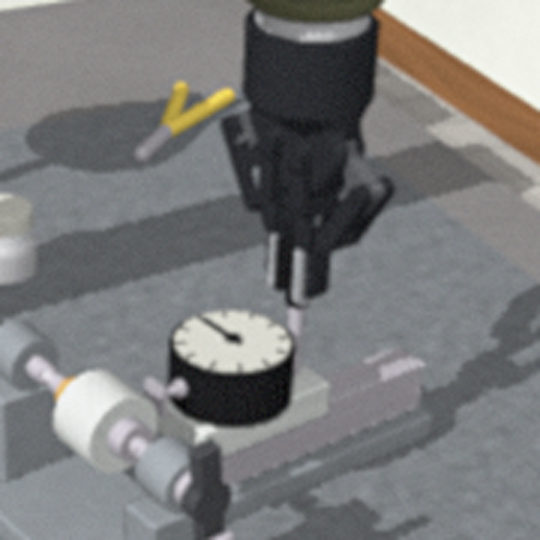

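Emit:
send_rows(
  targets=[
    [0.1,0,0,0,0,0,10],
    [0.2,0,0,0,0,0,10],
    [0.28,0,0,0,0,0,10],
    [0.32,0,0,0,0,0,10],
    [0.32,0,0,0,0,0,10],
  ],
)

```text
time_s: 5.2
position: [0.6179, 0.0127, 0.1315]
tool_rot: [[-0.981, -0.195, 0.007], [-0.195, 0.981, -0.001], [-0.007, -0.003, -1.0]]
ft_force: [7.1, -0.7, 5.9]
grip_width: 0.0147
```

```bash
python3 - <<'E'
from h import *
im,_=snap('side','side4.png'); cv2.imwrite('pics/s4.png',cv2.resize(cv2.cvtColor(im,4)[180:270,270:400],None,fx=5,fy=5,interpolation=2)); print(status.observe()['ft_force'])
im,_=snap('top'); cv2.imwrite('pics/t4.png',cv2.resize(cv2.cvtColor(im,4)[140:290,260:420],None,fx=4,fy=4,interpolation=2))
E
```

```text
[ 6.03789326 -2.38796988  4.90078395]
```

View pics/s4.png

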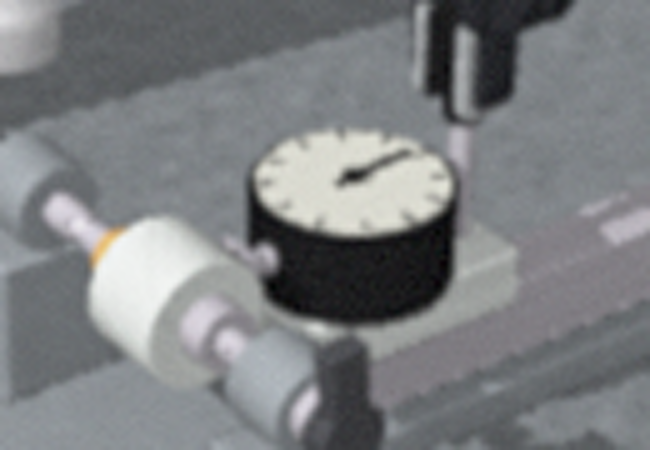

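View pics/t4.png

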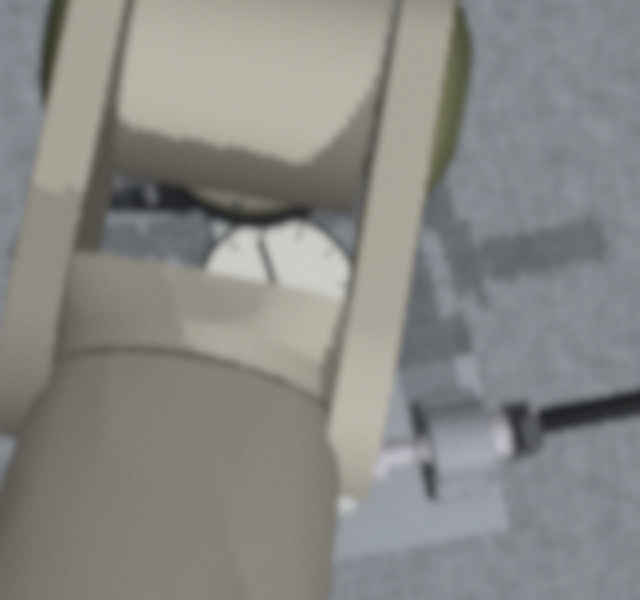

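Emit:
send_rows(
  targets=[
    [0.03,0,0,0,0,0,10],
    [0.06,0,0,0,0,0,10],
    [0.06,0,0,0,0,0,10],
    [0.06,0,0,0,0,0,10],
  ],
)

```text
time_s: 5.8
position: [0.6152, 0.0122, 0.1315]
tool_rot: [[-0.981, -0.195, 0.008], [-0.195, 0.981, -0.001], [-0.007, -0.003, -1.0]]
ft_force: [8.3, -1.3, 5.2]
grip_width: 0.0148
```

```bash
cat >> h.py <<'E'
def pointer(n,dialc,yaw,fn=None):
    """angle of dark bar on dial: rectify dial plane to a 400px top view in fixture axes: right=-y? image up=+x, left=+y"""
    im,_=vision.get_image(n); g=cv2.cvtColor(im,cv2.COLOR_RGB2BGR)
    a=np.radians(yaw); X=np.array([np.cos(a),np.sin(a)]); Y=np.array([-X[1],X[0]]); r=.04
    src=[];
    for sx,sy in ((1,1),(1,-1),(-1,-1),(-1,1)):
        src.append(proj(n,np.r_[np.array(dialc)+r*(sx*X+sy*Y),.117]))
    H=cv2.getPerspectiveTransform(np.float32(src),np.float32([[0,0],[400,0],[400,400],[0,400]]))
    w=cv2.warpPerspective(g,H,(400,400),flags=cv2.INTER_CUBIC)
    if fn: cv2.imwrite('pics/'+fn,w)
    return w
E
python3 - <<'E'
from h import *
s=status.observe(); print(s['time_s'],s['position'],s['ft_force'])
o=(.4915,-.0095); k=s['position'][:2]; a=np.radians(11.3); X=np.array([np.cos(a),np.sin(a)])
D=k-.05*X; print('c',.183-(k-np.array(o))@X)
pointer('side',D,11.3,'p5.png'); snap('side','side5.png')
E
```

```text
5.8 [0.61523026 0.01219356 0.1315136 ] [ 8.26391916 -1.25764415  5.168261  ]
c 0.057417521508544095
```

View pics/p5.png

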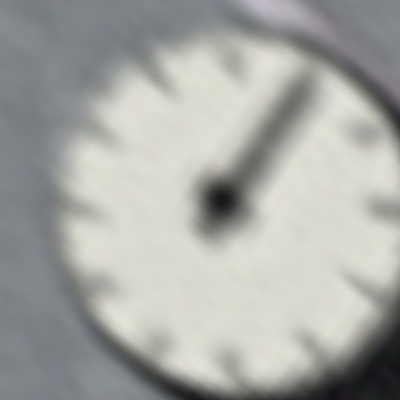

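Emit:
send_rows(
  targets=[
    [0,0,0,0,0,0,50],
    [0,0,0,0,0,0,50],
    [0,0,0,0,0,0,50],
    [0,0,-1.0,0,0,0,50],
    [0,0,-2.0,0,0,0,50],
  ],
)

```text
time_s: 6.52
position: [0.6123, 0.0127, 0.2302]
tool_rot: [[-0.981, -0.195, -0.002], [-0.195, 0.981, 0.0], [0.002, 0.001, -1.0]]
ft_force: [0.2, -0.3, -0.5]
grip_width: 0.0498
```

```bash
python3 - <<'E'
from h import *
s=status.observe(); print(s['time_s'],s['position'],s['ft_force'])
im,_=snap('side','side6.png'); cv2.imwrite('pics/s6.png',cv2.resize(cv2.cvtColor(im,4)[100:320,240:420],None,fx=3.4,fy=3.4,interpolation=2))
o=(.4915,-.0095); a=np.radians(11.3); X=np.array([np.cos(a),np.sin(a)])
overlay(o,11.3,.0574,-np.radians(85),'b','6') if 0 else None
E
```

```text
6.525 [0.61234399 0.01267935 0.23024906] [ 0.23706649 -0.33581487 -0.51501538]
```

View pics/s6.png

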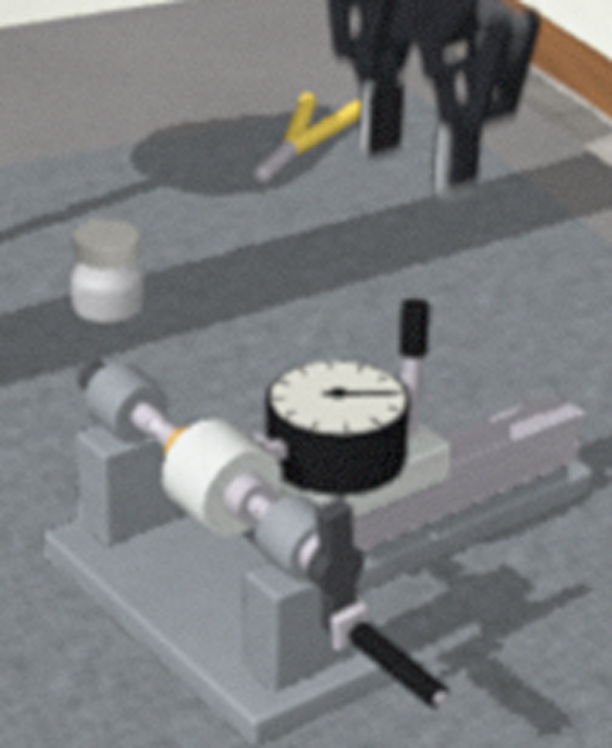

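Emit:
send_rows(
  targets=[
    [2.4,-3.08,0,0,0,11.25,45],
    [2.4,-3.08,0,0,0,11.25,45],
    [2.4,-3.08,0,0,0,11.25,45],
    [2.4,-3.08,0,0,0,11.25,45],
    [2.4,-3.08,0,0,0,11.25,45],
  ],
  grip_force=20,
)

```text
time_s: 7.2
position: [0.5245, -0.1629, 0.2292]
tool_rot: [[-0.732, 0.681, -0.0], [0.681, 0.732, 0.0], [0.001, -0.0, -1.0]]
ft_force: [-0.0, 0.3, -0.0]
grip_width: 0.0452
```

Emit:
send_rows(
  targets=[
    [0,0,0,0,0,4.55,45],
    [0,0,0,0,0,4.55,45],
    [0,0,0,0,0,4.55,45],
    [0,0,0,0,0,4.55,45],
    [0,0,0,0,0,4.55,45],
  ],
)

```text
time_s: 7.82
position: [0.525, -0.1618, 0.2291]
tool_rot: [[-0.194, 0.981, -0.0], [0.981, 0.194, 0.0], [0.0, -0.0, -1.0]]
ft_force: [0.6, 0.0, 0.5]
grip_width: 0.0449
```

```bash
cat >> h.py <<'E'
YAW=11.2
def st():
    s=status.observe(); p=s['position']-np.array([0,0,0]); R=s['tool_rot']
    g=s['position']-0.019*R[:,2]*1.0
    F=fix((0,0),-YAW,g-np.array([.4915,-.0095,0])); f=fix((0,0),-YAW,s['ft_force'])
    print('t %.2f'%s['time_s'],'pos',p.round(4),'grasp(fix) mm',(F*1e3).round(1),'force(fix)',f.round(1),'w',round(s['grip_width']*1e3,1),'yaw',np.degrees(np.arctan2(R[1,1],R[0,1])).round(2),'z',R[:,2].round(3))
    return s
E
python3 - <<'E'
from h import *
st(); a=np.radians(11.2)
im,_=snap('side','side7.png'); cv2.imwrite('pics/s7.png',cv2.resize(cv2.cvtColor(im,4)[150:330,270:430],None,fx=3.3,fy=3.3,interpolation=2))
E
```

```text
t 7.83 pos [ 0.525  -0.1618  0.2291] grasp(fix) mm [   3.3 -155.9  248.1] force(fix) [ 0.6 -0.1  0.5] w 44.9 yaw 11.2 z [-0.  0. -1.]
```

View pics/s7.png

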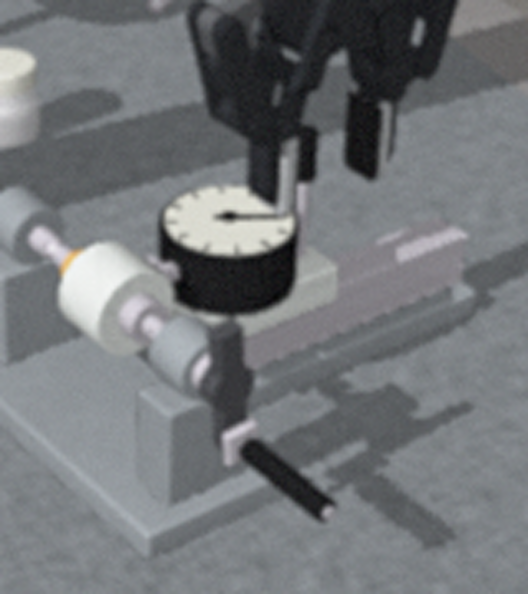

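Emit:
send_rows(
  targets=[
    [0,0,1.0,0,0,0,45],
    [0,0,2.0,0,0,0,45],
    [0,0,3.0,0,0,0,45],
    [0,0,3.3,0,0,0,45],
    [0,0,3.3,0,0,0,45],
  ],
)

```text
time_s: 8.5
position: [0.5254, -0.162, 0.0646]
tool_rot: [[-0.194, 0.981, -0.0], [0.981, 0.194, 0.0], [0.0, -0.0, -1.0]]
ft_force: [-0.8, 0.4, -0.6]
grip_width: 0.0447
```

```bash
python3 - <<'E'
from h import *
st(); 
im,_=snap('side','side8.png'); cv2.imwrite('pics/s8.png',cv2.resize(cv2.cvtColor(im,4)[180:340,300:440],None,fx=4,fy=4,interpolation=2))
E
```

```text
t 8.50 pos [ 0.5254 -0.162   0.0646] grasp(fix) mm [   3.6 -156.2   83.6] force(fix) [-0.7  0.5 -0.6] w 44.7 yaw 11.18 z [-0.  0. -1.]
```

View pics/s8.png

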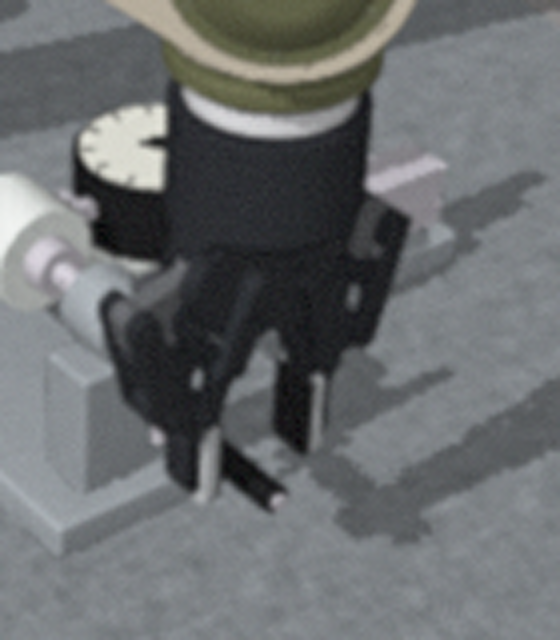

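Emit:
send_rows(
  targets=[
    [0,0,0.2,0,0,0,45],
    [0,0,0.4,0,0,0,45],
    [0,0,0.4,0,0,0,45],
    [0,0,0.4,0,0,0,30],
  ],
)

```text
time_s: 9.05
position: [0.5253, -0.1619, 0.0445]
tool_rot: [[-0.193, 0.981, 0.0], [0.981, 0.193, -0.0], [-0.0, 0.0, -1.0]]
ft_force: [0.0, 0.6, -0.1]
grip_width: 0.0303
```

```bash
python3 - <<'E'
from h import *
st()
E
```

```text
t 9.05 pos [ 0.5253 -0.1619  0.0445] grasp(fix) mm [   3.5 -156.1   63.5] force(fix) [ 0.1  0.5 -0.1] w 30.3 yaw 11.15 z [ 0. -0. -1.]
```

Emit:
send_rows(
  targets=[
    [0,0,0,0,0,0,22],
    [0,0,0,0,0,0,16],
    [0,0,0,0,0,0,8],
    [0,0,0,0,0,0,8],
  ],
)

```text
time_s: 9.55
position: [0.525, -0.1619, 0.0444]
tool_rot: [[-0.193, 0.981, -0.0], [0.981, 0.193, -0.0], [-0.0, -0.0, -1.0]]
ft_force: [-1.0, -0.1, 1.3]
grip_width: 0.012
```

```bash
python3 - <<'E'
from h import *
st()
E
```

```text
t 9.55 pos [ 0.525  -0.1619  0.0444] grasp(fix) mm [   3.3 -156.1   63.4] force(fix) [-1.1  0.1  1.3] w 12.0 yaw 11.15 z [-0. -0. -1.]
```

```bash
cat >> h.py <<'E'
def plan(C,to,n=5,R=32.0):
    """C fixture centre mm (x,z); move gripped handle from present angle to angle `to` deg, onto circle"""
    s=st(); g=s['position']-0.019*s['tool_rot'][:,2]
    F=fix((0,0),-YAW,g-np.array([.4915,-.0095,0]))*1e3; f=fix((0,0),-YAW,s['ft_force'])
    d=np.array([F[0]-C[0],F[2]-C[1]]); ph=np.degrees(np.arctan2(d[1],d[0])); r=np.hypot(*d); u=d/r
    fr=f[0]*u[0]+f[2]*u[1]; ft=-f[0]*u[1]+f[2]*u[0]
    print('phi %.1f r %.2f Fr %.1f Ft %.1f strain~%.2f'%(ph,r,fr,ft,-fr/4))
    if to is None: return
    rows=[]
    for k in range(1,n+1):
        a=np.radians(ph+(to-ph)*k/n); rr=r+(R-r)*k/n
        x=C[0]+rr*np.cos(a)-F[0]; z=C[1]+rr*np.sin(a)-F[2]
        rows.append([0,round(x/50,3),round(-z/50,3),0,0,0,8])
    print(rows)
E
python3 - <<'E'
from h import *
plan((0,95.2),-74)
E
```

```text
t 9.55 pos [ 0.525  -0.1619  0.0444] grasp(fix) mm [   3.3 -156.1   63.4] force(fix) [-1.1  0.1  1.3] w 12.0 yaw 11.15 z [-0. -0. -1.]
phi -84.1 r 31.95 Fr -1.4 Ft -0.9 strain~0.36
[[0, np.float64(0.022), np.float64(-0.003), 0, 0, 0, 8], [0, np.float64(0.045), np.float64(-0.006), 0, 0, 0, 8], [0, np.float64(0.067), np.float64(-0.01), 0, 0, 0, 8], [0, np.float64(0.089), np.float64(-0.015), 0, 0, 0, 8], [0, np.float64(0.11), np.float64(-0.02), 0, 0, 0, 8]]
```

Emit:
send_rows(
  targets=[
    [0,0.022,-0.003,0,0,0,8],
    [0,0.045,-0.006,0,0,0,8],
    [0,0.067,-0.01,0,0,0,8],
    [0,0.089,-0.015,0,0,0,8],
    [0,0.11,-0.02,0,0,0,8],
  ],
)

```text
time_s: 10.18
position: [0.5305, -0.1608, 0.0453]
tool_rot: [[-0.193, 0.981, -0.0], [0.981, 0.193, -0.0], [0.0, -0.0, -1.0]]
ft_force: [-3.9, -3.0, -0.9]
grip_width: 0.012
```

```bash
python3 - <<'E'
from h import *
plan((0,95.2),-62)
E
```

```text
t 10.18 pos [ 0.5305 -0.1608  0.0453] grasp(fix) mm [   8.9 -156.    64.3] force(fix) [-4.4 -2.2 -0.9] w 12.0 yaw 11.15 z [-0. -0. -1.]
phi -73.9 r 32.13 Fr -0.3 Ft -4.5 strain~0.08
[[0, np.float64(0.025), np.float64(-0.008), 0, 0, 0, 8], [0, np.float64(0.05), np.float64(-0.018), 0, 0, 0, 8], [0, np.float64(0.075), np.float64(-0.028), 0, 0, 0, 8], [0, np.float64(0.099), np.float64(-0.04), 0, 0, 0, 8], [0, np.float64(0.122), np.float64(-0.052), 0, 0, 0, 8]]
```

Emit:
send_rows(
  targets=[
    [0,0.025,-0.008,0,0,0,8],
    [0,0.05,-0.018,0,0,0,8],
    [0,0.075,-0.028,0,0,0,8],
    [0,0.099,-0.04,0,0,0,8],
    [0,0.122,-0.052,0,0,0,8],
  ],
)

```text
time_s: 10.8
position: [0.5365, -0.1597, 0.0478]
tool_rot: [[-0.193, 0.981, -0.0], [0.981, 0.193, 0.0], [0.0, -0.0, -1.0]]
ft_force: [-4.2, -3.6, -1.3]
grip_width: 0.0125
```

```bash
python3 - <<'E'
from h import *
plan((0,95.2),-46)
E
```

```text
t 10.80 pos [ 0.5365 -0.1597  0.0478] grasp(fix) mm [  15.  -156.    66.8] force(fix) [-4.8 -2.7 -1.3] w 12.5 yaw 11.15 z [-0.  0. -1.]
phi -62.2 r 32.08 Fr -1.1 Ft -4.8 strain~0.27
[[0, np.float64(0.031), np.float64(-0.018), 0, 0, 0, 8], [0, np.float64(0.062), np.float64(-0.038), 0, 0, 0, 8], [0, np.float64(0.091), np.float64(-0.059), 0, 0, 0, 8], [0, np.float64(0.119), np.float64(-0.082), 0, 0, 0, 8], [0, np.float64(0.145), np.float64(-0.107), 0, 0, 0, 8]]
```

Emit:
send_rows(
  targets=[
    [0,0.031,-0.018,0,0,0,8],
    [0,0.062,-0.038,0,0,0,8],
    [0,0.091,-0.059,0,0,0,8],
    [0,0.119,-0.082,0,0,0,8],
    [0,0.145,-0.107,0,0,0,8],
  ],
)

```text
time_s: 11.42
position: [0.5437, -0.1582, 0.0532]
tool_rot: [[-0.193, 0.981, -0.0], [0.981, 0.193, 0.0], [0.0, -0.0, -1.0]]
ft_force: [-3.5, -3.5, -2.2]
grip_width: 0.012
```

```bash
python3 - <<'E'
from h import *
plan((0,95.2),-31)
im,_=snap('side','side9.png'); cv2.imwrite('pics/s9.png',cv2.resize(cv2.cvtColor(im,4)[170:330,260:420],None,fx=4,fy=4,interpolation=2))
E
```

```text
t 11.43 pos [ 0.5437 -0.1582  0.0532] grasp(fix) mm [  22.3 -156.    72.2] force(fix) [-4.1 -2.8 -2.2] w 12.0 yaw 11.15 z [-0.  0. -1.]
phi -45.8 r 32.03 Fr -1.3 Ft -4.4 strain~0.33
[[0, np.float64(0.023), np.float64(-0.024), 0, 0, 0, 8], [0, np.float64(0.045), np.float64(-0.049), 0, 0, 0, 8], [0, np.float64(0.065), np.float64(-0.075), 0, 0, 0, 8], [0, np.float64(0.084), np.float64(-0.102), 0, 0, 0, 8], [0, np.float64(0.102), np.float64(-0.13), 0, 0, 0, 8]]
```

View pics/s9.png

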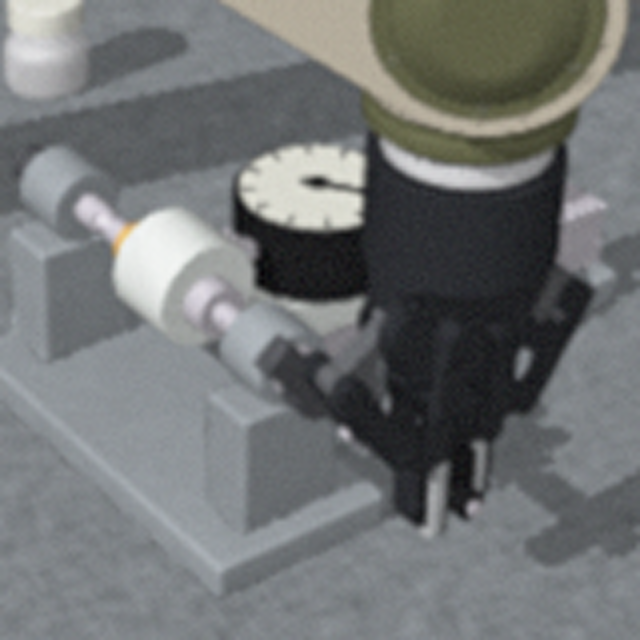

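Emit:
send_rows(
  targets=[
    [0,0.023,-0.024,0,0,0,8],
    [0,0.045,-0.049,0,0,0,8],
    [0,0.065,-0.075,0,0,0,8],
    [0,0.084,-0.102,0,0,0,8],
    [0,0.102,-0.13,0,0,0,8],
  ],
)

```text
time_s: 12.1
position: [0.5488, -0.1572, 0.0599]
tool_rot: [[-0.193, 0.981, 0.0], [0.981, 0.193, -0.0], [-0.0, 0.0, -1.0]]
ft_force: [-2.2, -2.2, -2.9]
grip_width: 0.0121
```

```bash
cat >> h.py <<'E'
def pp(fn,c=.0574):
    D=np.array([.6152,.0122])-.05*np.array([np.cos(np.radians(YAW)),np.sin(np.radians(YAW))])
    pointer('side',D,YAW,fn)
E
python3 - <<'E'
from h import *
plan((0,95.2),-14)
pp('p10.png')
E
```

```text
t 12.10 pos [ 0.5488 -0.1572  0.0599] grasp(fix) mm [  27.5 -156.    78.9] force(fix) [-2.6 -1.7 -2.9] w 12.1 yaw 11.15 z [ 0. -0. -1.]
phi -30.7 r 31.96 Fr -0.7 Ft -3.8 strain~0.17
[[0, np.float64(0.018), np.float64(-0.033), 0, 0, 0, 8], [0, np.float64(0.035), np.float64(-0.066), 0, 0, 0, 8], [0, np.float64(0.049), np.float64(-0.101), 0, 0, 0, 8], [0, np.float64(0.061), np.float64(-0.136), 0, 0, 0, 8], [0, np.float64(0.071), np.float64(-0.172), 0, 0, 0, 8]]
```

View pics/p10.png

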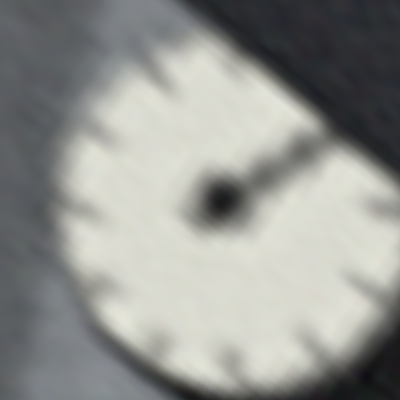

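Emit:
send_rows(
  targets=[
    [0,0.018,-0.033,0,0,0,8],
    [0,0.035,-0.066,0,0,0,8],
    [0,0.049,-0.101,0,0,0,8],
    [0,0.061,-0.136,0,0,0,8],
    [0,0.071,-0.172,0,0,0,8],
  ],
)

```text
time_s: 12.78
position: [0.5523, -0.1565, 0.0686]
tool_rot: [[-0.193, 0.981, 0.0], [0.981, 0.193, -0.0], [-0.0, 0.0, -1.0]]
ft_force: [-0.4, -2.7, -4.8]
grip_width: 0.0123
```

```bash
python3 - <<'E'
from h import *
plan((0,95.2),4)
pp('p11.png')
E
```

```text
t 12.78 pos [ 0.5523 -0.1565  0.0686] grasp(fix) mm [  31.1 -156.    87.6] force(fix) [-0.9 -2.6 -4.8] w 12.3 yaw 11.15 z [ 0. -0. -1.]
phi -13.8 r 31.97 Fr 0.2 Ft -4.9 strain~-0.06
[[0, np.float64(0.008), np.float64(-0.039), 0, 0, 0, 8], [0, np.float64(0.014), np.float64(-0.078), 0, 0, 0, 8], [0, np.float64(0.018), np.float64(-0.118), 0, 0, 0, 8], [0, np.float64(0.019), np.float64(-0.158), 0, 0, 0, 8], [0, np.float64(0.017), np.float64(-0.197), 0, 0, 0, 8]]
```

View pics/p11.png

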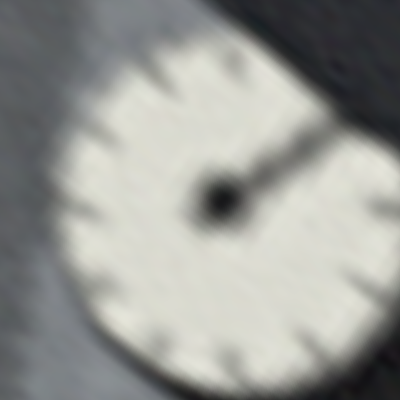

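Emit:
send_rows(
  targets=[
    [0,0.008,-0.039,0,0,0,8],
    [0,0.014,-0.078,0,0,0,8],
    [0,0.018,-0.118,0,0,0,8],
    [0,0.019,-0.158,0,0,0,8],
    [0,0.017,-0.197,0,0,0,8],
  ],
)

```text
time_s: 13.45
position: [0.5531, -0.1564, 0.0785]
tool_rot: [[-0.193, 0.981, 0.0], [0.981, 0.193, -0.0], [-0.0, 0.0, -1.0]]
ft_force: [1.1, -2.8, -4.3]
grip_width: 0.0124
```

```bash
python3 - <<'E'
from h import *
plan((0,95.2),26)
E
```

```text
t 13.45 pos [ 0.5531 -0.1564  0.0785] grasp(fix) mm [  31.9 -156.1   97.5] force(fix) [ 0.5 -2.9 -4.3] w 12.4 yaw 11.15 z [ 0. -0. -1.]
phi 4.1 r 31.96 Fr 0.2 Ft -4.3 strain~-0.05
[[0, np.float64(-0.005), np.float64(-0.049), 0, 0, 0, 8], [0, np.float64(-0.014), np.float64(-0.097), 0, 0, 0, 8], [0, np.float64(-0.027), np.float64(-0.144), 0, 0, 0, 8], [0, np.float64(-0.043), np.float64(-0.19), 0, 0, 0, 8], [0, np.float64(-0.062), np.float64(-0.235), 0, 0, 0, 8]]
```

Emit:
send_rows(
  targets=[
    [0,-0.005,-0.049,0,0,0,8],
    [0,-0.014,-0.097,0,0,0,8],
    [0,-0.027,-0.144,0,0,0,8],
    [0,-0.043,-0.19,0,0,0,8],
    [0,-0.062,-0.235,0,0,0,8],
  ],
)

```text
time_s: 14.08
position: [0.55, -0.157, 0.0903]
tool_rot: [[-0.193, 0.981, 0.001], [0.981, 0.193, -0.0], [-0.0, 0.0, -1.0]]
ft_force: [2.3, -1.2, -4.0]
grip_width: 0.0121
```

```bash
python3 - <<'E'
from h import *
plan((0,95.2),51)
E
```

```text
t 14.07 pos [ 0.55   -0.157   0.0903] grasp(fix) mm [  28.7 -156.1  109.3] force(fix) [ 2.  -1.6 -4. ] w 12.1 yaw 11.15 z [ 0.001 -0.    -1.   ]
phi 26.1 r 32.01 Fr 0.1 Ft -4.5 strain~-0.02
[[0, np.float64(-0.027), np.float64(-0.049), 0, 0, 0, 8], [0, np.float64(-0.057), np.float64(-0.095), 0, 0, 0, 8], [0, np.float64(-0.092), np.float64(-0.139), 0, 0, 0, 8], [0, np.float64(-0.131), np.float64(-0.179), 0, 0, 0, 8], [0, np.float64(-0.172), np.float64(-0.216), 0, 0, 0, 8]]
```

Emit:
send_rows(
  targets=[
    [0,-0.027,-0.049,0,0,0,8],
    [0,-0.057,-0.095,0,0,0,8],
    [0,-0.092,-0.139,0,0,0,8],
    [0,-0.131,-0.179,0,0,0,8],
    [0,-0.172,-0.216,0,0,0,8],
  ],
)

```text
time_s: 14.7
position: [0.5415, -0.1587, 0.1011]
tool_rot: [[-0.193, 0.981, 0.001], [0.981, 0.193, -0.0], [-0.0, 0.001, -1.0]]
ft_force: [4.9, -0.3, -2.1]
grip_width: 0.0124
```

```bash
python3 - <<'E'
from h import *
plan((0,95.2),76)
E
```

```text
t 14.70 pos [ 0.5415 -0.1587  0.1011] grasp(fix) mm [  20.1 -156.1  120.1] force(fix) [ 4.8 -1.2 -2.1] w 12.4 yaw 11.15 z [ 0.001 -0.    -1.   ]
phi 51.1 r 31.99 Fr 1.4 Ft -5.0 strain~-0.35
[[0, np.float64(-0.045), np.float64(-0.033), 0, 0, 0, 8], [0, np.float64(-0.092), np.float64(-0.062), 0, 0, 0, 8], [0, np.float64(-0.142), np.float64(-0.087), 0, 0, 0, 8], [0, np.float64(-0.194), np.float64(-0.107), 0, 0, 0, 8], [0, np.float64(-0.247), np.float64(-0.123), 0, 0, 0, 8]]
```

Emit:
send_rows(
  targets=[
    [0,-0.045,-0.033,0,0,0,8],
    [0,-0.092,-0.062,0,0,0,8],
    [0,-0.142,-0.087,0,0,0,8],
    [0,-0.194,-0.107,0,0,0,8],
    [0,-0.247,-0.123,0,0,0,8],
  ],
)

```text
time_s: 15.32
position: [0.5293, -0.1611, 0.1072]
tool_rot: [[-0.193, 0.981, 0.0], [0.981, 0.193, -0.0], [-0.0, 0.0, -1.0]]
ft_force: [3.9, -0.2, -0.2]
grip_width: 0.012
```

```bash
python3 - <<'E'
from h import *
plan((0,95.2),101)
pp('p12.png')
E
```

```text
t 15.32 pos [ 0.5293 -0.1611  0.1072] grasp(fix) mm [   7.6 -156.   126.2] force(fix) [ 3.7 -1.  -0.2] w 12.0 yaw 11.15 z [ 0. -0. -1.]
phi 76.2 r 31.88 Fr 0.7 Ft -3.7 strain~-0.18
[[0, np.float64(-0.054), np.float64(-0.011), 0, 0, 0, 8], [0, np.float64(-0.109), np.float64(-0.018), 0, 0, 0, 8], [0, np.float64(-0.164), np.float64(-0.02), 0, 0, 0, 8], [0, np.float64(-0.219), np.float64(-0.017), 0, 0, 0, 8], [0, np.float64(-0.274), np.float64(-0.009), 0, 0, 0, 8]]
```

View pics/p12.png

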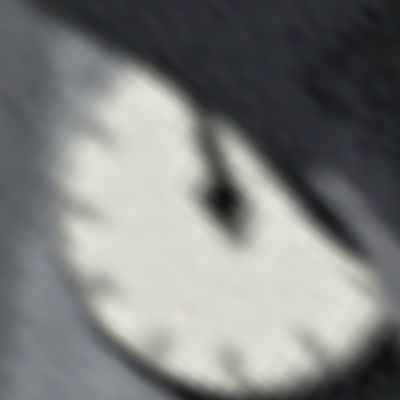

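Emit:
send_rows(
  targets=[
    [0,-0.054,-0.011,0,0,0,8],
    [0,-0.109,-0.018,0,0,0,8],
    [0,-0.164,-0.02,0,0,0,8],
    [0,-0.219,-0.017,0,0,0,8],
    [0,-0.274,-0.009,0,0,0,8],
  ],
)

```text
time_s: 16.0
position: [0.5157, -0.1638, 0.1075]
tool_rot: [[-0.193, 0.981, 0.0], [0.981, 0.193, -0.0], [-0.0, 0.0, -1.0]]
ft_force: [3.7, -1.5, 1.4]
grip_width: 0.012
```

```bash
python3 - <<'E'
from h import *
plan((0,95.2),126)
E
```

```text
t 16.00 pos [ 0.5157 -0.1638  0.1075] grasp(fix) mm [  -6.2 -156.   126.5] force(fix) [ 3.3 -2.2  1.4] w 12.0 yaw 11.15 z [ 0. -0. -1.]
phi 101.2 r 31.88 Fr 0.8 Ft -3.5 strain~-0.19
[[0, np.float64(-0.054), np.float64(0.013), 0, 0, 0, 8], [0, np.float64(-0.106), np.float64(0.03), 0, 0, 0, 8], [0, np.float64(-0.157), np.float64(0.052), 0, 0, 0, 8], [0, np.float64(-0.206), np.float64(0.078), 0, 0, 0, 8], [0, np.float64(-0.252), np.float64(0.108), 0, 0, 0, 8]]
```

Emit:
send_rows(
  targets=[
    [0,-0.054,0.013,0,0,0,8],
    [0,-0.106,0.03,0,0,0,8],
    [0,-0.157,0.052,0,0,0,8],
    [0,-0.206,0.078,0,0,0,8],
    [0,-0.252,0.108,0,0,0,8],
  ],
)

```text
time_s: 16.62
position: [0.5033, -0.1662, 0.1019]
tool_rot: [[-0.193, 0.981, -0.0], [0.981, 0.193, -0.0], [-0.0, -0.0, -1.0]]
ft_force: [2.3, -1.5, 2.1]
grip_width: 0.0121
```

```bash
python3 - <<'E'
from h import *
plan((0,95.2),146)
E
```

```text
t 16.62 pos [ 0.5033 -0.1662  0.1019] grasp(fix) mm [ -18.8 -156.   120.9] force(fix) [ 1.9 -1.9  2.1] w 12.1 yaw 11.15 z [-0. -0. -1.]
phi 126.2 r 31.88 Fr 0.5 Ft -2.8 strain~-0.13
[[0, np.float64(-0.035), np.float64(0.027), 0, 0, 0, 8], [0, np.float64(-0.068), np.float64(0.056), 0, 0, 0, 8], [0, np.float64(-0.099), np.float64(0.088), 0, 0, 0, 8], [0, np.float64(-0.128), np.float64(0.121), 0, 0, 0, 8], [0, np.float64(-0.154), np.float64(0.157), 0, 0, 0, 8]]
```

Emit:
send_rows(
  targets=[
    [0,-0.035,0.027,0,0,0,8],
    [0,-0.068,0.056,0,0,0,8],
    [0,-0.099,0.088,0,0,0,8],
    [0,-0.128,0.121,0,0,0,8],
    [0,-0.154,0.157,0,0,0,8],
  ],
)

```text
time_s: 17.25
position: [0.4959, -0.1676, 0.094]
tool_rot: [[-0.193, 0.981, -0.0], [0.981, 0.193, 0.0], [0.0, -0.0, -1.0]]
ft_force: [1.3, -1.1, 3.2]
grip_width: 0.0122
```

```bash
python3 - <<'E'
from h import *
plan((0,95.2),160)
pp('p13.png')
E
```

```text
t 17.25 pos [ 0.4959 -0.1676  0.094 ] grasp(fix) mm [ -26.4 -156.   113. ] force(fix) [ 1.  -1.3  3.2] w 12.2 yaw 11.15 z [-0.  0. -1.]
phi 146.0 r 31.88 Fr 0.9 Ft -3.2 strain~-0.23
[[0, np.float64(-0.017), np.float64(0.026), 0, 0, 0, 8], [0, np.float64(-0.033), np.float64(0.053), 0, 0, 0, 8], [0, np.float64(-0.048), np.float64(0.081), 0, 0, 0, 8], [0, np.float64(-0.061), np.float64(0.109), 0, 0, 0, 8], [0, np.float64(-0.073), np.float64(0.138), 0, 0, 0, 8]]
```

View pics/p13.png

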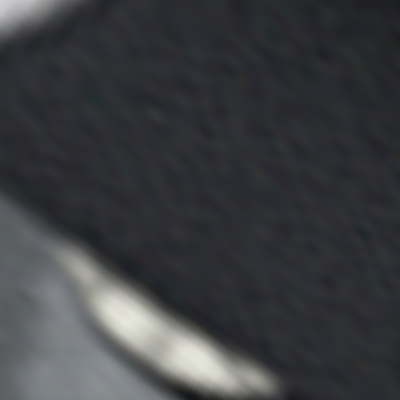

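Emit:
send_rows(
  targets=[
    [0,-0.017,0.026,0,0,0,8],
    [0,-0.033,0.053,0,0,0,8],
    [0,-0.048,0.081,0,0,0,8],
    [0,-0.061,0.109,0,0,0,8],
    [0,-0.073,0.138,0,0,0,8],
  ],
)

```text
time_s: 17.92
position: [0.4923, -0.1683, 0.0872]
tool_rot: [[-0.193, 0.981, -0.0], [0.981, 0.193, 0.0], [0.0, -0.0, -1.0]]
ft_force: [0.4, -1.5, 3.2]
grip_width: 0.0119
```

```bash
cat >> h.py <<'E'
def ppt(fn):
    D=np.array([.6152,.0122])-.05*np.array([np.cos(np.radians(YAW)),np.sin(np.radians(YAW))])
    pointer('top',D,YAW,fn)
E
python3 - <<'E'
from h import *
plan((0,95.2),182)
ppt('p14.png')
E
```

```text
t 17.93 pos [ 0.4923 -0.1683  0.0872] grasp(fix) mm [ -30.  -156.   106.2] force(fix) [ 0.1 -1.5  3.2] w 11.9 yaw 11.15 z [-0.  0. -1.]
phi 159.9 r 31.96 Fr 1.0 Ft -3.1 strain~-0.24
[[0, np.float64(-0.015), np.float64(0.047), 0, 0, 0, 8], [0, np.float64(-0.027), np.float64(0.095), 0, 0, 0, 8], [0, np.float64(-0.035), np.float64(0.143), 0, 0, 0, 8], [0, np.float64(-0.039), np.float64(0.192), 0, 0, 0, 8], [0, np.float64(-0.039), np.float64(0.242), 0, 0, 0, 8]]
```

View pics/p14.png

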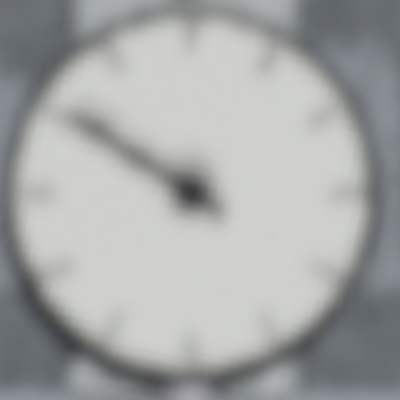

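Emit:
send_rows(
  targets=[
    [0,-0.015,0.047,0,0,0,8],
    [0,-0.027,0.095,0,0,0,8],
    [0,-0.035,0.143,0,0,0,8],
    [0,-0.039,0.192,0,0,0,8],
    [0,-0.039,0.242,0,0,0,8],
  ],
)

```text
time_s: 18.6
position: [0.4904, -0.1687, 0.075]
tool_rot: [[-0.193, 0.981, -0.0], [0.981, 0.193, 0.0], [0.0, -0.0, -1.0]]
ft_force: [0.1, -1.9, 3.1]
grip_width: 0.0118
```

```bash
python3 - <<'E'
from h import *
plan((0,95.2),207-360) if 0 else None
plan((0,95.2),None)
E
sed -i 's/    if to is None: return/    if to is None: return\n    while ph<to-180: ph+=360/' h.py
python3 - <<'E'
from h import *
plan((0,95.2),207)
ppt('p15.png')
E
```

```text
t 18.60 pos [ 0.4904 -0.1687  0.075 ] grasp(fix) mm [ -32. -156.   94.] force(fix) [-0.2 -1.9  3.1] w 11.8 yaw 11.15 z [-0.  0. -1.]
phi -177.8 r 31.98 Fr 0.1 Ft -3.1 strain~-0.03
t 18.60 pos [ 0.4904 -0.1687  0.075 ] grasp(fix) mm [ -32. -156.   94.] force(fix) [-0.2 -1.9  3.1] w 11.8 yaw 11.15 z [-0.  0. -1.]
phi -177.8 r 31.98 Fr 0.1 Ft -3.1 strain~-0.03
[[0, np.float64(0.004), np.float64(0.055), 0, 0, 0, 8], [0, np.float64(0.014), np.float64(0.11), 0, 0, 0, 8], [0, np.float64(0.027), np.float64(0.163), 0, 0, 0, 8], [0, np.float64(0.046), np.float64(0.216), 0, 0, 0, 8], [0, np.float64(0.069), np.float64(0.266), 0, 0, 0, 8]]
```

View pics/p15.png

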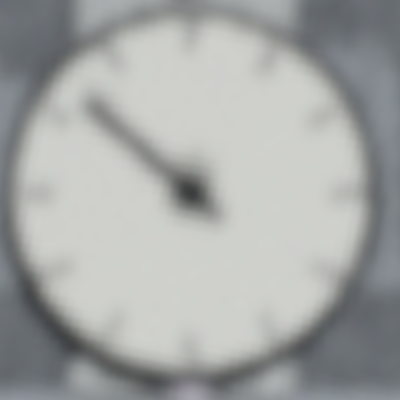

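Emit:
send_rows(
  targets=[
    [0,0.004,0.055,0,0,0,8],
    [0,0.014,0.11,0,0,0,8],
    [0,0.027,0.163,0,0,0,8],
    [0,0.046,0.216,0,0,0,8],
    [0,0.069,0.266,0,0,0,8],
  ],
)

```text
time_s: 19.27
position: [0.4939, -0.168, 0.0617]
tool_rot: [[-0.193, 0.981, -0.0], [0.981, 0.193, -0.0], [0.0, -0.0, -1.0]]
ft_force: [-1.1, -2.2, 3.5]
grip_width: 0.012
```

```bash
python3 - <<'E'
from h import *
plan((0,95.2),232)
E
```

```text
t 19.27 pos [ 0.4939 -0.168   0.0617] grasp(fix) mm [ -28.5 -156.    80.7] force(fix) [-1.5 -1.9  3.5] w 12.0 yaw 11.16 z [-0. -0. -1.]
phi -153.0 r 31.95 Fr -0.3 Ft -3.8 strain~0.07
[[0, np.float64(0.027), np.float64(0.049), 0, 0, 0, 8], [0, np.float64(0.059), np.float64(0.095), 0, 0, 0, 8], [0, np.float64(0.094), np.float64(0.138), 0, 0, 0, 8], [0, np.float64(0.133), np.float64(0.177), 0, 0, 0, 8], [0, np.float64(0.175), np.float64(0.214), 0, 0, 0, 8]]
```

Emit:
send_rows(
  targets=[
    [0,0.027,0.049,0,0,0,8],
    [0,0.059,0.095,0,0,0,8],
    [0,0.094,0.138,0,0,0,8],
    [0,0.133,0.177,0,0,0,8],
    [0,0.175,0.214,0,0,0,8],
  ],
)

```text
time_s: 19.9
position: [0.5025, -0.1663, 0.051]
tool_rot: [[-0.193, 0.981, -0.0], [0.981, 0.193, 0.0], [0.0, -0.0, -1.0]]
ft_force: [-2.0, -1.9, 3.1]
grip_width: 0.0123
```

```bash
python3 - <<'E'
from h import *
plan((0,95.2),257)
E
```

```text
t 19.90 pos [ 0.5025 -0.1663  0.051 ] grasp(fix) mm [ -19.7 -156.    70. ] force(fix) [-2.4 -1.5  3.1] w 12.3 yaw 11.15 z [-0.  0. -1.]
phi -128.0 r 31.97 Fr -1.0 Ft -3.8 strain~0.24
[[0, np.float64(0.045), np.float64(0.032), 0, 0, 0, 8], [0, np.float64(0.093), np.float64(0.061), 0, 0, 0, 8], [0, np.float64(0.144), np.float64(0.085), 0, 0, 0, 8], [0, np.float64(0.196), np.float64(0.105), 0, 0, 0, 8], [0, np.float64(0.25), np.float64(0.12), 0, 0, 0, 8]]
```

Emit:
send_rows(
  targets=[
    [0,0.045,0.032,0,0,0,8],
    [0,0.093,0.061,0,0,0,8],
    [0,0.144,0.085,0,0,0,8],
    [0,0.196,0.105,0,0,0,8],
    [0,0.25,0.12,0,0,0,8],
  ],
)

```text
time_s: 20.52
position: [0.5148, -0.1639, 0.045]
tool_rot: [[-0.193, 0.981, -0.0], [0.981, 0.193, 0.0], [0.0, -0.0, -1.0]]
ft_force: [-3.3, -4.7, 0.6]
grip_width: 0.0123
```

```bash
python3 - <<'E'
from h import *
plan((0,95.2),282)
ppt('p16.png')
E
```

```text
t 20.52 pos [ 0.5148 -0.1639  0.045 ] grasp(fix) mm [  -7.1 -156.    64. ] force(fix) [-4.2 -4.   0.6] w 12.3 yaw 11.15 z [-0.  0. -1.]
phi -102.9 r 31.98 Fr 0.3 Ft -4.2 strain~-0.08
[[0, np.float64(0.055), np.float64(0.01), 0, 0, 0, 8], [0, np.float64(0.11), np.float64(0.015), 0, 0, 0, 8], [0, np.float64(0.166), np.float64(0.016), 0, 0, 0, 8], [0, np.float64(0.221), np.float64(0.012), 0, 0, 0, 8], [0, np.float64(0.276), np.float64(0.003), 0, 0, 0, 8]]
```

View pics/p16.png

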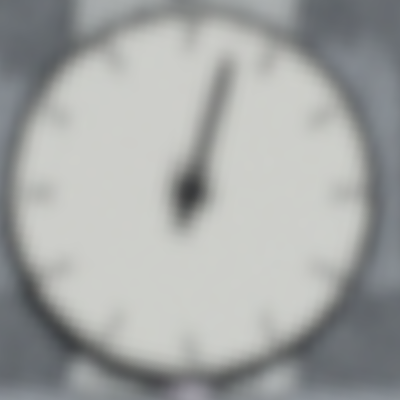

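Emit:
send_rows(
  targets=[
    [0,0.055,0.01,0,0,0,8],
    [0,0.11,0.015,0,0,0,8],
    [0,0.166,0.016,0,0,0,8],
    [0,0.221,0.012,0,0,0,8],
    [0,0.276,0.003,0,0,0,8],
  ],
)

```text
time_s: 21.2
position: [0.528, -0.1612, 0.0447]
tool_rot: [[-0.193, 0.981, -0.001], [0.981, 0.193, 0.0], [0.0, -0.001, -1.0]]
ft_force: [-3.8, -4.4, 0.3]
grip_width: 0.0125
```

```bash
python3 - <<'E'
from h import *
plan((0,95.2),307)
E
```

```text
t 21.20 pos [ 0.528  -0.1612  0.0447] grasp(fix) mm [   6.4 -156.    63.7] force(fix) [-4.6 -3.6  0.3] w 12.5 yaw 11.16 z [-0.001  0.    -1.   ]
phi -78.6 r 32.10 Fr -1.2 Ft -4.4 strain~0.29
[[0, np.float64(0.055), np.float64(-0.014), 0, 0, 0, 8], [0, np.float64(0.109), np.float64(-0.033), 0, 0, 0, 8], [0, np.float64(0.161), np.float64(-0.057), 0, 0, 0, 8], [0, np.float64(0.211), np.float64(-0.085), 0, 0, 0, 8], [0, np.float64(0.258), np.float64(-0.118), 0, 0, 0, 8]]
```

Emit:
send_rows(
  targets=[
    [0,0.055,-0.014,0,0,0,8],
    [0,0.109,-0.033,0,0,0,8],
    [0,0.161,-0.057,0,0,0,8],
    [0,0.211,-0.085,0,0,0,8],
    [0,0.258,-0.118,0,0,0,8],
  ],
)

```text
time_s: 21.82
position: [0.5405, -0.1588, 0.0504]
tool_rot: [[-0.193, 0.981, -0.002], [0.981, 0.193, 0.0], [0.001, -0.002, -1.0]]
ft_force: [-3.3, -5.2, -1.7]
grip_width: 0.0122
```

```bash
python3 - <<'E'
from h import *
plan((0,95.2),329)
E
```

```text
t 21.82 pos [ 0.5405 -0.1588  0.0504] grasp(fix) mm [  19.1 -156.    69.4] force(fix) [-4.2 -4.4 -1.7] w 12.2 yaw 11.15 z [-0.002  0.    -1.   ]
phi -53.5 r 32.11 Fr -1.1 Ft -4.4 strain~0.28
[[0, np.float64(0.039), np.float64(-0.032), 0, 0, 0, 8], [0, np.float64(0.075), np.float64(-0.067), 0, 0, 0, 8], [0, np.float64(0.109), np.float64(-0.104), 0, 0, 0, 8], [0, np.float64(0.139), np.float64(-0.144), 0, 0, 0, 8], [0, np.float64(0.167), np.float64(-0.187), 0, 0, 0, 8]]
```

Emit:
send_rows(
  targets=[
    [0,0.039,-0.032,0,0,0,8],
    [0,0.075,-0.067,0,0,0,8],
    [0,0.109,-0.104,0,0,0,8],
    [0,0.139,-0.144,0,0,0,8],
    [0,0.167,-0.187,0,0,0,8],
  ],
)

```text
time_s: 22.45
position: [0.5488, -0.1572, 0.0596]
tool_rot: [[-0.193, 0.981, -0.001], [0.981, 0.193, 0.0], [0.001, -0.001, -1.0]]
ft_force: [-2.5, -5.2, -4.0]
grip_width: 0.0124
```

```bash
python3 - <<'E'
from h import *
plan((0,95.2),None)
ppt('p17.png')
E
```

```text
t 22.45 pos [ 0.5488 -0.1572  0.0596] grasp(fix) mm [  27.5 -156.    78.6] force(fix) [-3.5 -4.6 -4. ] w 12.4 yaw 11.14 z [-0.001  0.    -1.   ]
phi -31.2 r 32.16 Fr -0.9 Ft -5.3 strain~0.23
```

View pics/p17.png

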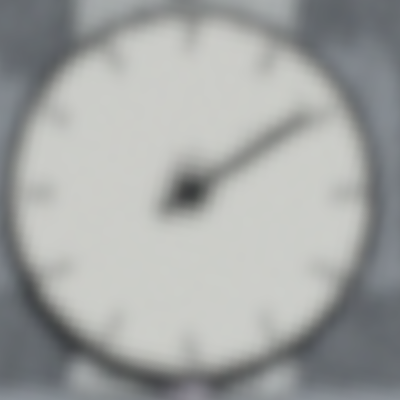

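Emit:
send_rows(
  targets=[
    [0,0,0,0,0,0,16],
    [0,0,0,0,0,0,25],
    [0,0,0,0,0,0,35],
    [0,0,0,0,0,0,35],
  ],
)

```text
time_s: 23.0
position: [0.5492, -0.157, 0.0603]
tool_rot: [[-0.194, 0.981, 0.0], [0.981, 0.194, 0.0], [0.0, 0.0, -1.0]]
ft_force: [0.4, 0.1, 0.4]
grip_width: 0.035
```

Emit:
send_rows(
  targets=[
    [0,0,-0.3,0,0,0,35],
    [0,0,-0.8,0,0,0,35],
    [0,0,-1.6,0,0,0,35],
    [0,0,-2.6,0,0,0,35],
    [0,0,-3.0,0,0,0,35],
  ],
)

```text
time_s: 23.62
position: [0.5498, -0.1574, 0.2145]
tool_rot: [[-0.193, 0.981, 0.005], [0.981, 0.193, -0.003], [-0.004, 0.005, -1.0]]
ft_force: [0.2, -0.1, -0.4]
grip_width: 0.0349
```

```bash
python3 - <<'E'
from h import *
st()
ppt('p18.png')
im,_=snap('side','side18.png'); cv2.imwrite('pics/s18.png',cv2.resize(cv2.cvtColor(im,4)[130:330,250:430],None,fx=3.4,fy=3,interpolation=2))
im,_=snap('top','top18.png')
E
```

```text
t 23.62 pos [ 0.5498 -0.1574  0.2145] grasp(fix) mm [  28.3 -156.3  233.5] force(fix) [ 0.2 -0.2 -0.4] w 34.9 yaw 11.16 z [ 0.005 -0.003 -1.   ]
```

View pics/p18.png

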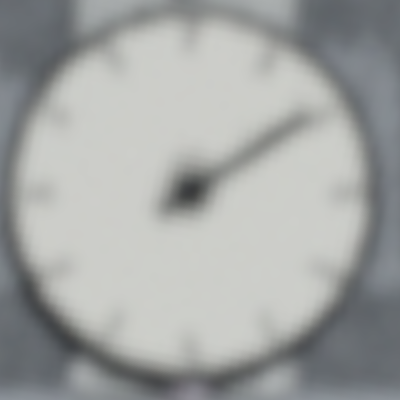

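View pics/s18.png

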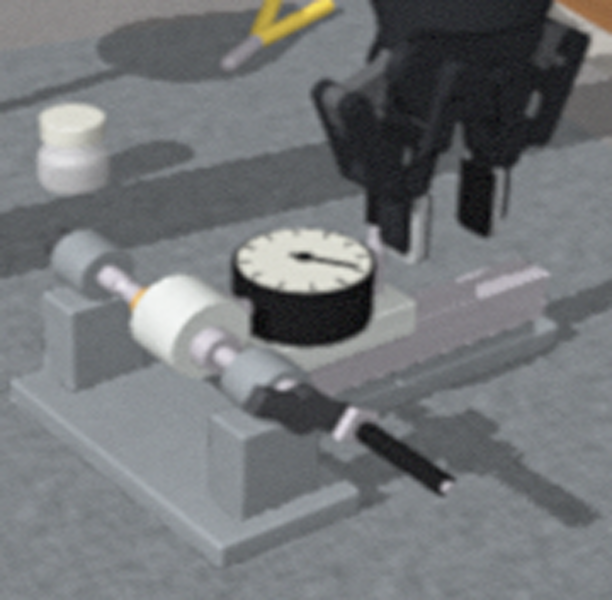

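View pics/top18.png

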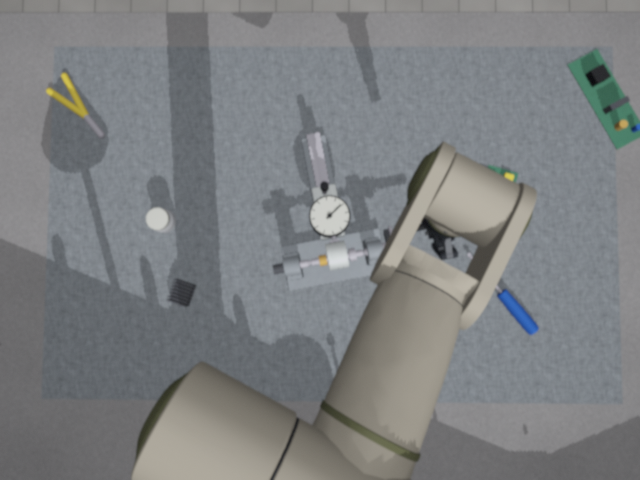

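Emit:
send_rows(
  targets=[
    [0,0,0,0,0,0,35],
    [0,0,0,0,0,0,35],
    [0,0,0,0,0,0,35],
  ],
)

```text
time_s: 24.15
position: [0.549, -0.1571, 0.2096]
tool_rot: [[-0.193, 0.981, -0.001], [0.981, 0.193, 0.001], [0.001, -0.001, -1.0]]
ft_force: [0.0, 0.4, 0.5]
grip_width: 0.0355
```

```bash
python3 - <<'E'
from h import *
st(); print(env.close_job())
E
```

```text
t 24.15 pos [ 0.549  -0.1571  0.2096] grasp(fix) mm [  27.8 -156.   228.6] force(fix) [0.1 0.4 0.5] w 35.5 yaw 11.15 z [-0.001  0.001 -1.   ]
the job is handed in; nothing more can be done
None
```

I set the gauge, turned the drum just over one full turn past its low spot, and left it standing with its high spot against the plunger. I handed the job in at about 24 s; no verdict is reported.

- **Gauge:** I slid it up by its knob to a carriage position of about 56 mm, from the dial readings. The arm's own position put it at 57.4 mm, about 1 mm more; either value is within the workable range.
- **Low spot:** the pointer showed the plunger pressed in about 2.3 mm near the low spot. The full swing came to about 8 mm, as it should.
- **Crank strain:** I gripped the sleeve and led it round its circle. I checked the force after each step, and the handle's strain came out below about 0.4 mm each time. I did not measure it within a step.
- **High spot:** the pointer showed about 10.4 mm, a few degrees or less from the high spot by my fit. It read the same after I let go and lifted clear.
- **Final checks:** the force on the arm was near zero. The pot, heatsink and screwdriver look unmoved in the last top picture. The board was mostly hidden under the arm there; the arm was not taken near it.

The two cameras disagreed by about 3 mm in height and a few millimetres sideways. I worked from the arm's position after gripping and from the dial instead.

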